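# Draw a ceramic carrier plate off the inspection stage and box it

## Task

Put the inspected white ceramic plate away in the open transport box. It is too thin to pick up where it lies, so press on it lightly with the closed fingers and slide it out along its guides over the open front edge of the stage until a good third of it overhangs but it still lies flat, then pinch the overhanging end by its two long edges, carry it level and set it gently down flat in the box's pocket. The plate is brittle: keep every push on it under about 14 N, do not drop or tip it, and leave the things around it where they are.

Things in the scene. Friction and masses are not known exactly. Their poses are not given: they have to be found in the camera images.
- plate_center (a point): The item: plain white alumina plate, 150 long x 60 wide x 4 mm thick, 0.11 to 0.18 kg, brittle. Point: its centre, 2 mm under the top face. x runs along its length, z up; on the stage its -x end is the front one. It starts flat on the stage, its front end 13 to 17 mm behind the stage's front edge. It stays balanced while its centre is behind that edge.
- plate_front (a point): Middle of the plate's front end face (its -x end, 75 mm from its centre), half-way through the thickness; axes as the plate's.
- stage_edge (a point): Middle of the stage's front edge, level with the top face on which the plate lies (70 mm above the bench). x points from the edge straight back along the stage, so the plate is drawn out along -x; y across the stage, z up. Before the edge is free space down to the granite base (its top 24 mm above the bench, reaching 30 mm out beyond the edge).
- stage: Fixed inspection stage: granite base 240 x 170 x 24 mm, riser, black top 180 x 110 mm, open at the end facing the robot. Guides 8 mm wide, 3.5 mm high, run along both long sides of the plate, 63 mm apart inside; a 6 mm high stop closes the rear 2 to 6 mm behind the plate, so only its top face can be got at. Origin: centre of the base's underside; x to the rear, z up. Left or right of the box.
- plunger (a joint): Round-tipped spring plunger in the +y guide, 135 mm behind the front edge, housing 10 mm above the stage top. Presses the plate against the other guide with about 2.5 N until the plate's rear end is drawn past it (some 30 mm). Value: metres pushed in, 0 when free. Until then fingertips pressed down with less than about 8 N slip on the plate's matt top face; friction of plate on stage 0.4 to 0.5.
- pocket (a point): Centre of the pocket of the transport box, on its seat (26 mm above the bench), where the plate's underside comes to lie: the seated plate's centre is 2 mm above this point. x runs along the length of the pocket, z up. Either end of the plate may lie to the front.
- box: Fixed grey open box 200 x 136 x 30 mm, lid folded back. Seat rib 150 x 36 mm between two side lugs 30 mm long at mid-length (63 mm apart) and end stops 40 mm wide (153 mm apart), with sloped lips up to 35 mm above the bench that open the mouth by 3 mm a side. Elsewhere beside the rib fingers have room: 64 mm from the centre line, 20 mm below the plate. Origin: underside centre; x away from robot.
- plate: The same plate; origin at the centre of its underside, axes as above.
- wand: Bystander: pen-like vacuum wand, black and steel, 175 mm long, 20 mm high, lying on the bench; origin under its middle.
- canister: Bystander: round white wafer canister, 76 mm diameter, 38 mm high, between stage and box; origin at its underside centre.
- bottle: Bystander: white plastic bottle, 52 mm diameter, 130 mm high, on the bench outside stage or box; origin at its underside centre.
- loupe: Bystander: black magnifying loupe, 44 mm diameter, 52 mm high, on the bench outside stage or box; origin at its underside centre.
Things that resemble listed ones, but are neither listed nor needed, are in the scene too. What is meant by the plate is not turquoise, and is the smaller of those in its own colour.

How it is judged:
On the way, in this order (a step that is already met when the one before it is completed fails the run):
1. the plate lies flat on the stage with 45 to 72 mm of its front end out over the front edge (x of plate_front in the frame of stage_edge between -0.072 and -0.045 m and angle between plate_center's own z axis and vertical below 0.05 rad and z of plate_center in the frame of stage_edge between 0 and 0.0045 m), for 0.2 s.
2. the plate is held in the fingers and lifted clear of the stage, level (z of plate_center in the frame of stage_edge above 0.025 m and contact force between the fingers and plate above 1 N and angle between plate_center's own z axis and vertical below 0.3 rad), for 0.2 s.
3. the plate is lowered into the pocket with the fingers still on it (x of plate_center in the frame of pocket between -0.005 and 0.005 m and y of plate_center in the frame of pocket between -0.005 and 0.005 m and z of plate_center in the frame of pocket between -0.002 and 0.008 m and contact force between the fingers and plate above 1 N), for 0.1 s.
At the end, for the whole second after the job is handed in: The plate lies at rest in the box's pocket: centre within 3 mm of the pocket's centre along and across, flat on the seat (centre at most 3.5 mm above it, tilt under 0.03 rad), long side along the pocket within 0.06 rad, released (x of plate_center in the frame of pocket between -0.003 and 0.003 m and y of plate_center in the frame of pocket between -0.003 and 0.003 m and z of plate_center in the frame of pocket between 0 and 0.0035 m and angle between plate_center's own z axis and vertical below 0.03 rad and angle between the x axis of plate_center and the x axis of pocket, either way round below 0.06 rad and linear speed of plate below 0.01 m/s); the robot touches nothing.
It fails at once if the fingers press on the plate with more than 17 N while it is being drawn out (until 40 mm of it overhangs) (contact force between the fingers and plate above 17 N and x of plate_front in the frame of stage_edge above -0.04 m and contact force between plate and stage above 0.3 N).
It fails at once if the plate is forced against the stage with more than 30 N in all (contact force between plate and stage above 30 N).
It fails at once if the plate is forced against the box with more than 25 N (contact force between plate and box above 25 N).
It fails at once if the plate tips more than 0.35 rad or falls below the level of the box's seat (angle between plate_center's own z axis and vertical above 0.35 rad or height (world z) of plate_center below 0.022 m).
It fails at once if the wand, canister, bottle or loupe is pushed more than 15 mm (distance of any of wand, canister, bottle, loupe from where it was at the start of the episode above 0.015 m).
It also fails if it takes over 70 s, if anything falls off the work surface, if the arm or the gripper's body presses on something with over 40 N, if the wrist force passes 120 N, or if a joint passes its speed limit or range.

## Robot

A 6-joint arm with a two-finger parallel gripper is mounted at the origin on the work surface. World frame = base frame: x ahead of the robot, y to its left, z up, the work surface at z = 0. Lengths are in m, angles in rad, forces in N, time in s.
With the tool pointing down it reaches from about 0.35 to 0.85 m from the base axis. Payload 8.1 kg.
Tool frame: the origin (TCP) lies where the fingers leave the gripper's body, on its centre line; the fingertips stand 84 mm ahead of it and the grasp point (between the pads) lies 65 mm ahead of it; z points along the fingers, y is the line along which they close (so a half turn about z gives the same grasp; the last joint's range is limited). The gripper opens to 93 mm and grips with 3 to 60 N. Pads are 15 mm wide; open, the fingers measure 128 mm over their backs; the gripper's body (75 mm by 188 mm) begins 65 mm behind the grasp point.
Start: joints at [-1.311, 0.13, 1.488, -0, 1.523, -0.085], TCP at [0.203, -0.565, 0.303] pointing down, gripper open.
Joint ranges: [-2.96, 2.96], [-0.89, 2.26], [0.02, 2.5], [-1.34, 4.48], [0, 2.73], [-2.66, 2.66]. Speed limits (rad/s): [2.39, 2.39, 2.79, 3.14, 3.14, 3.14].

## Interface

Orientations are given as a rotation vector (axis times angle).
In Python, from plant import robot gives the robot as it stands.
- The arm moves only by the shell command python3 -m jog 'ROWS' [FORCE]. ROWS is text: rows parted by semicolons, each of 5 numbers parted by spaces: the opening, from 0 (shut) to 1 (fully open), then the shift along the tool's x, y, z in m, then the turn about the tool's z in degrees. A call has 1 to 10 rows; each row shifts and turns the commanded pose from where the row before left it, along the tool's axes as they then stand; what a row does not reach is not made up. A row lasts 1/12 s, in which the tool goes at most 41.7 mm and 7.16 degrees, less where a joint would pass 70% of its speed; a pose out of reach is approached as far as the arm can. A call with a gripper value outside its range is refused whole. The fingers move at their own pace and stop on an object; FORCE is the grip in N (left out, the last holds). Time passes only in rows, so rows that do not move let the fingers close. It gives the time, the measured TCP pose, the force, the opening and the grip force at its end, in the units of the state.
- robot.read_state(): the state, without advancing time (a new reading comes with each control period).
- robot.read_camera(name): name is "scene" or "top"; returns a dict with "color" (400x640x3 uint8, red, green, blue), "intrinsics" (3x3 intrinsics, pixels), "pose" (4x4, takes a point from camera to world coordinates). Camera axes: x right, y down, z forward; pixel columns grow to the right and rows downward; lengths in m; the calibration is good to about 2 mm. A picture is of the moment at which its call begins. There is no depth.
- robot.close_job(): hands the job in; it is judged then, once.
The state is a dict: "t": time; "q": joint angles; "dq": joint speeds; "joint_torque": joint torques, N m; "tool_pos": TCP position; "orientation": TCP orientation; "force": force on the tool from outside, world axes, zero at the start; "wrist_torque": the same for the moment, N m; "opening": finger opening in m; "gripper_force": force on a finger pad.
Only numpy, scipy, OpenCV 4.12 (cv2) and the standard library are available. Lean on these libraries where they do the work, as an engineer would, in place of code of your own. Each camera call takes 0.05 s, during which the arm holds its last target. There are 200 camera calls.

## Working session

There is one attempt and no reset: what is moved stays moved. The work goes in short steps, Python scripts to look and compute and a shell command to move; the robot and the scene stay as the last step left them, time stands still between calls to the robot, and variables do not carry over. Pictures are saved under pics/ and viewed, at most 10 in all, crops included, and the job is handed in when it is done.

```bash
mkdir -p pics; ls
python3 - <<'E'
from plant import robot
import cv2,numpy as np,pickle
d={}
for n in("scene","top"):
    c=robot.read_camera(n); d[n]=c
    cv2.imwrite(f"pics/{n}0.png",c["color"][:,:,::-1]); print(n,c["intrinsics"].round(1).tolist(),c["pose"].round(4).tolist())
pickle.dump(d,open("c0.pkl","wb"))
s=robot.read_state();print(s)
E
```

```text
pics
scene [[493.9, 0.0, 320.2], [0.0, 493.9, 196.7], [0.0, 0.0, 1.0]] [[-0.7031, 0.3963, -0.5905, 1.4935], [0.7111, 0.4011, -0.5775, 0.9391], [0.008, -0.8259, -0.5638, 0.9977], [0.0, 0.0, 0.0, 1.0]]
top [[478.0, 0.0, 316.0], [0.0, 478.0, 194.1], [0.0, 0.0, 1.0]] [[0.0094, -0.9957, 0.0925, 0.4229], [-0.9998, -0.0109, -0.0159, 0.0184], [0.0169, -0.0923, -0.9956, 1.5412], [0.0, 0.0, 0.0, 1.0]]
{'t': 0.1, 'q': array([-1.31140772e+00,  1.31075851e-01,  1.48915387e+00, -4.67276800e-06,
        1.52299213e+00, -8.54381733e-02]), 'dq': array([-0.00116209,  0.00130674, -0.00347515, -0.00122268,  0.00080497,
       -0.00013421]), 'joint_torque': array([ 2.30020552e-03, -5.61345220e+01, -4.93092799e+01,  7.71374535e-02,
        2.90610432e-02, -5.82919355e-06]), 'tool_pos': array([ 0.20272405, -0.56432564,  0.30180714]), 'orientation': array([-3.09341548e+00, -5.38695030e-01,  2.29485600e-04]), 'force': array([ 0.1581484 , -0.06697844,  0.12148807]), 'wrist_torque': array([0.01208381, 0.00449529, 0.01973145]), 'gripper_force': 0.0, 'opening': 0.09304035100665639}
```

View pics/top0.png

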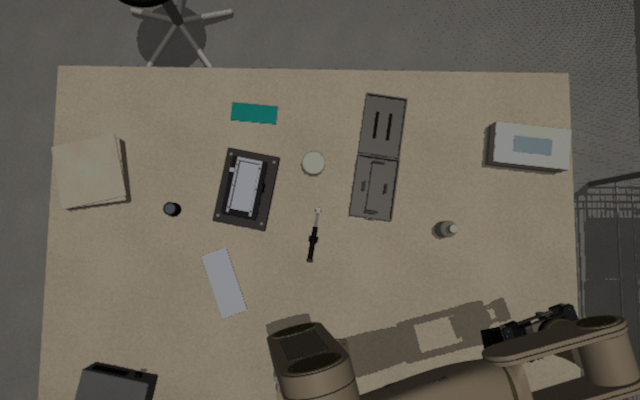

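View pics/scene0.png

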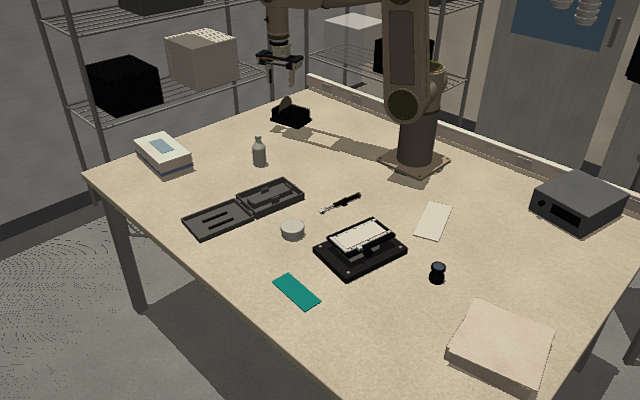

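Candidates in the top picture are the white plate on the stage (244,186), a larger white sheet on the bench (223,283) and a turquoise one (254,113). The plate on the stage is the one meant: it is white, smaller, and lies between guides. I'll confirm this with enlarged crops.

Run:
```python
import cv2,numpy as np,pickle
d=pickle.load(open("c0.pkl","rb"))
t=d["top"]["color"][:,:,::-1]
a=cv2.resize(t[140:240,205:285],None,fx=6,fy=6,interpolation=cv2.INTER_CUBIC)[:600]
b=cv2.resize(t[140:230,340:410],None,fx=6,fy=6,interpolation=cv2.INTER_CUBIC)
b=np.vstack([b,np.zeros((60,420,3),np.uint8)])[:, :320+0] if 0 else np.vstack([b,np.zeros((60,420,3),np.uint8)])
# keep within 800 wide
a=a[:, :480]; b=b[:, 40:360+0]
im=np.hstack([a,b]); im=np.clip(im.astype(float)*1.6,0,255).astype(np.uint8)
print(im.shape); cv2.imwrite("pics/crop1.png",im)
s=d["scene"]["color"][:,:,::-1]
c=s[170:290,225:415]; c=cv2.resize(c,None,fx=4,fy=4,interpolation=cv2.INTER_CUBIC)
cv2.imwrite("pics/crop2.png",np.clip(c*1.4,0,255).astype(np.uint8))
```

```text
(600, 800, 3)
```

View pics/crop1.png

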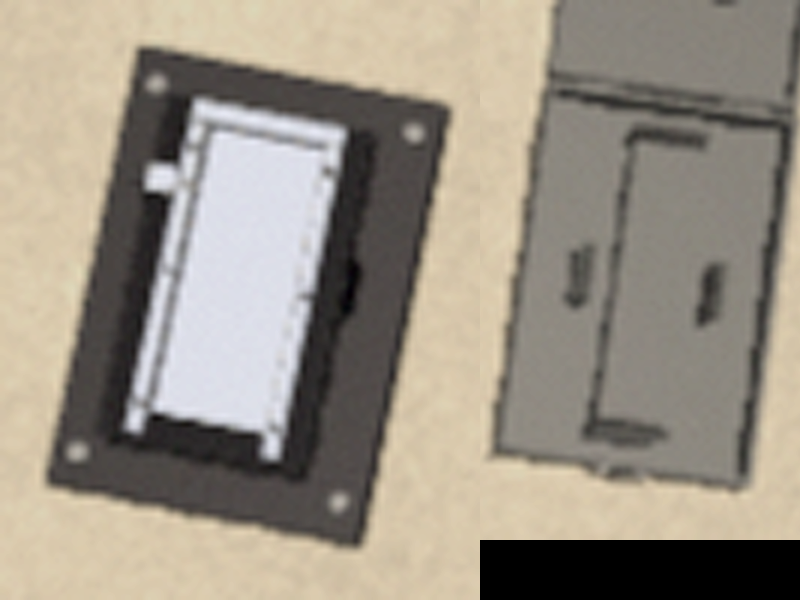

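View pics/crop2.png

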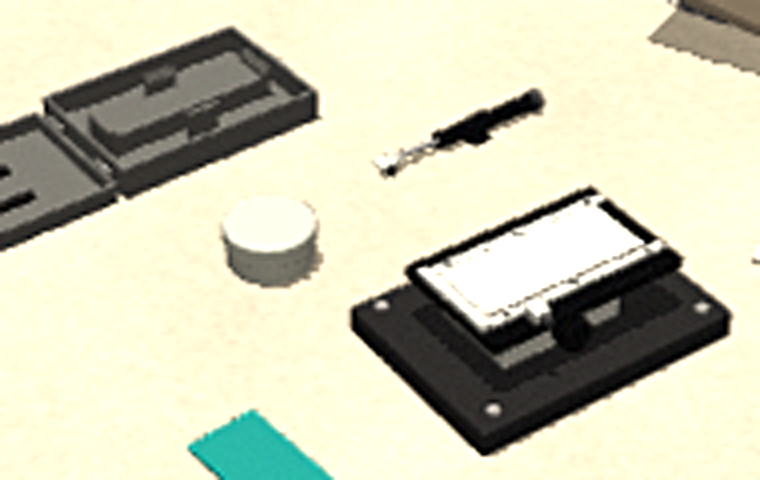

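The crop confirms it: the plate is white, sits between guides and a rear stop, has the plunger knob on its left, and its front is towards the robot. Next I'll fit the stage and box poses.

```bash
cat > h.py <<'E'
import numpy as np,pickle,cv2
from scipy.optimize import least_squares
def proj(c,P):
    T=np.linalg.inv(c["pose"]);p=(T[:3,:3]@np.atleast_2d(P).T).T+T[:3,3]
    q=(c["intrinsics"]@p.T).T;return q[:,:2]/q[:,2:]
def ray(c,uv,z):
    r=c["pose"][:3,:3]@np.linalg.inv(c["intrinsics"])@np.array([uv[0],uv[1],1.]);o=c["pose"][:3,3]
    return o+r*(z-o[2])/r[2]
def world(p,L):
    L=np.atleast_2d(L);c,s=np.cos(p[2]),np.sin(p[2])
    return np.c_[p[0]+c*L[:,0]-s*L[:,1],p[1]+s*L[:,0]+c*L[:,1],L[:,2]]
def fit(obs,x0):
    f=lambda p:np.concatenate([(proj(c,world(p,L))-uv).ravel() for c,L,uv in obs])
    r=least_squares(f,x0,loss="soft_l1");return r.x,f(r.x).reshape(-1,2)
E
python3 - <<'E'
from h import *
d=pickle.load(open("c0.pkl","rb"));t,s=d["top"],d["scene"]
A=lambda P:(np.array(P)+.5)/6-.5+[205,140]
B=lambda P:(np.array(P)-[440,0]+.5)/6-.5+[340,140]
S=lambda P:(np.array(P)+.5)/4-.5+[225,170]
base=[[.12,.085,.024],[.12,-.085,.024],[-.12,-.085,.024],[-.12,.085,.024]]
ob=[(t,base,A([[138,47],[450,105],[360,547],[48,487]])),(s,[base[1],base[0],base[3]],S([[352,316],[487,438],[730,318]])),
 (t,[[-.09,.055,.07],[-.09,-.055,.07]],A([[108,440],[308,478]]))]
for o in (ob[:1]+ob[2:],ob[1:2],ob):
    p,r=fit(o,[.6,.15,-.17]);print("stage",p.round(4),r.round(1).tolist())
st=p
top=[[.1,.068,.03],[.1,-.068,.03],[-.1,-.068,.03],[-.1,.068,.03]]
ob=[(t,top,B([[553,92],[790,122],[748,487],[495,455]])),(s,[top[1],top[0],top[3],top[2]],S([[45,98],[125,177],[317,95],[233,29]]))]
for o in (ob[:1],ob[1:],ob):
    p,r=fit(o,[.6,-.1,-.1]);print("box",p.round(4),r.round(1).tolist())
print("edge",world(st,[[-.09,0,.07]]))
for q in A([[150,412],[270,432],[210,128],[327,148]]): 
    w=ray(t,q,.074);c,s_=np.cos(st[2]),np.sin(st[2]);dd=w[:2]-st[:2];print("plate corner in stage",[round(c*dd[0]+s_*dd[1]+.09,4),round(-s_*dd[0]+c*dd[1],4)])
for n,uv,z in(("can",(313,160),.038),("wand tip",(318,210),.01),("wandend",(310,261),.01),("bottle",(445,229),.06),("loupe",(172,209),.03)):print(n,ray(t,uv,z).round(3))
E
```

```text
stage [ 0.5783  0.2161 -0.1746] [[0.0, -0.1], [0.1, 0.0], [0.7, 0.1], [-0.2, 0.2], [-1.6, -0.3], [0.3, -0.0]]
stage [ 0.5849  0.2223 -0.1711] [[-0.9, -0.6], [-0.1, 1.2], [1.4, -0.7]]
stage [ 0.5789  0.2169 -0.1718] [[-0.3, -0.2], [-0.2, -0.3], [0.6, -0.1], [-0.3, 0.1], [-0.7, -2.3], [-0.1, -0.8], [1.2, -2.4], [-1.8, -0.4], [0.1, -0.3]]
box [ 0.5863 -0.1902 -0.1295] [[-1.5, -1.1], [1.0, -0.1], [0.2, 0.8], [-0.1, 0.2]]
box [ 0.5933 -0.1866 -0.1387] [[-0.6, 0.8], [-0.3, -0.5], [0.8, -0.1], [0.2, -0.1]]
box [ 0.5884 -0.1903 -0.1338] [[-1.4, -1.8], [1.1, -0.7], [0.1, 0.2], [-0.2, -0.6], [-0.2, -0.1], [0.3, -1.5], [1.0, -1.2], [0.3, -1.0]]
edge [[0.49024197 0.23231319 0.07      ]]
plate corner in stage [np.float64(0.0175), np.float64(0.0305)]
plate corner in stage [np.float64(0.0185), np.float64(-0.0316)]
plate corner in stage [np.float64(0.1669), np.float64(0.029)]
plate corner in stage [np.float64(0.1677), np.float64(-0.0322)]
can [0.671 0.005 0.038]
wand tip [ 0.514 -0.013  0.01 ]
wandend [0.351 0.011 0.01 ]
bottle [ 0.456 -0.407  0.06 ]
loupe [0.511 0.447 0.03 ]
```

```bash
python3 -m jog '0 0 0 0 5.95; 0 0 0 0 5.95;0 0 0 0 5.95;0 0 0 0 5.95;0 0 0 0 5.95; 0 0.011 -0.038 0 0; 0 0.011 -0.038 0 0; 0 0.011 -0.038 0 0; 0 0.011 -0.038 0 0; 0 0.011 -0.038 0 0' 10; python3 -m jog '0 0.012 -0.038 0 0;0 0.012 -0.038 0 0;0 0.012 -0.038 0 0;0 0.012 -0.038 0 0;0 0.012 -0.038 0 0;0 0.012 -0.038 0 0;0 0.012 -0.038 0 0;0 0.012 -0.038 0 0;0 0.012 -0.038 0 0;0 0.012 -0.038 0 0'
```

```text
t: 0.93
tool_pos: [0.2902, -0.3853, 0.3021]
orientation: [-3.129, 0.275, 0.001]
force: [0.0, 0.1, 1.2]
opening: 0.0306
gripper_force: 0.0
t: 1.77
tool_pos: [0.4744, -0.0317, 0.3025]
orientation: [3.13, -0.273, -0.0]
force: [0.3, -1.4, 0.3]
opening: 0.0005
gripper_force: 0.0
```

```bash
python3 -m jog '0 0.0106 -0.0375 0 0;0 0.0106 -0.0375 0 0;0 0.0106 -0.0375 0 0;0 0.0106 -0.0375 0 0;0 0.0106 -0.0375 0 0;0 0.0106 -0.0375 0 0;0 0.0106 -0.0375 0 0;0 0 0 0.04 0;0 0 0 0.04 0;0 0 0 0.03 0'; python3 -m jog '0 0 0 0 0;0 0 0 0 0;0 0 0 0 0'
python3 - <<'E'
from h import *
from plant import robot
c=robot.read_camera("top");s=robot.read_camera("scene")
pickle.dump({"top":c,"scene":s},open("c1.pkl","wb"))
st=robot.read_state();print(st["tool_pos"],st["orientation"],st["force"])
a=cv2.resize(c["color"][130:240,205:305,::-1],None,fx=4,fy=4,interpolation=cv2.INTER_CUBIC)
b=cv2.resize(s["color"][200:310,300:400,::-1],None,fx=4,fy=4,interpolation=cv2.INTER_CUBIC)
cv2.imwrite("pics/c3.png",np.clip(np.hstack([a,b])*1.5,0,255).astype(np.uint8))
tip=st["tool_pos"]-[0,0,.084];print(proj(c,tip),proj(s,tip),(proj(s,tip)-[300,200])*4)
E
```

```text
t: 2.6
tool_pos: [0.5918, 0.2127, 0.1892]
orientation: [3.129, -0.271, -0.004]
force: [-0.6, -0.8, -1.3]
opening: 0.0002
gripper_force: 0.0
t: 2.85
tool_pos: [0.5935, 0.212, 0.1948]
orientation: [-3.129, 0.274, -0.003]
force: [0.7, -0.5, 0.0]
opening: 0.0007
gripper_force: 0.0
[0.59443288 0.21217345 0.19637265] [-3.1277969   0.27403708 -0.00767913] [ 0.52507053 -0.02567875  1.31642616]
[[243.96873452 180.4257782 ]] [[357.04111327 225.03290935]] [[228.16445309 100.13163738]]
```

View pics/c3.png

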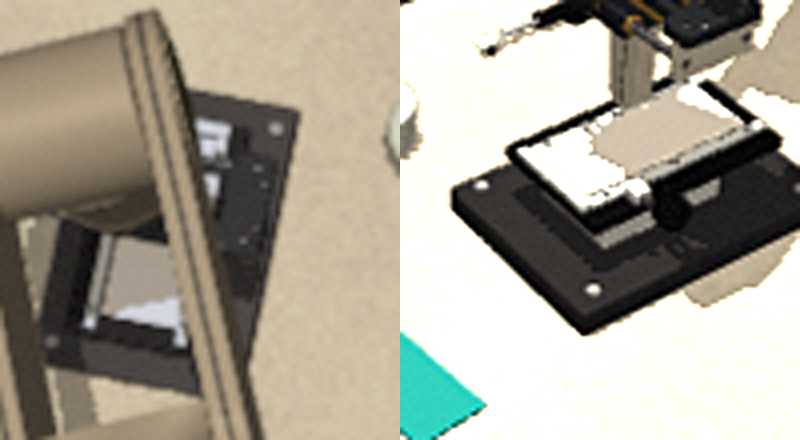

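Run:
```python
from h import *
d=pickle.load(open("c1.pkl","rb"));s=d["scene"]
S=lambda P:(np.array(P)-[400,0]+.5)/4-.5+[300,200]
top=[[.09,-.055,.07],[.09,.055,.07],[-.09,.055,.07],[-.09,-.055,.07]]
base=[[.12,-.085,.024],[.12,.085,.024]]
o=[(s,top,S([[510,150],[590,213],[780,137],[702,84]])),(s,base,S([[453,192],[584,320]]))]
for k in(o[:1],o): print(*[x.round(4).tolist() for x in fit(k,[.58,.22,-.17])])
g=cv2.cvtColor(s["color"],cv2.COLOR_RGB2GRAY)
for p in([.5944,.2122],):print((proj(s,[*p,.074])-[300,200])*4+[400,0])
```

```text
[0.5774, 0.2183, -0.2341] [[-0.6883, -2.4507], [0.1358, 2.5628], [2.1253, 0.8664], [-0.5801, -4.5699]]
[0.5822, 0.2232, -0.2074] [[-0.5796, -0.4289], [1.2158, 4.4466], [2.3293, 1.7009], [-1.1709, -3.5207], [-0.2393, -0.9894], [-0.2713, -0.0834]]
[[625.64172801 141.00547718]]
```

```bash
python3 -m jog '0 0 0 0.01 0;0 0 0 0.01 0;0 0 0 0.008 0;0 0 0 0 0;0 0 0 0 0;0 0 0 0 0;0 0 0 0 0;0 0 0 0 0'; python3 -m jog '0 0 0 0.002 0;0 0 0 0 0;0 0 0 0 0;0 0 0 0 0'
```

```text
t: 3.62
tool_pos: [0.593, 0.212, 0.1653]
orientation: [-3.129, 0.274, -0.001]
force: [0.5, -0.1, 0.6]
opening: 0.0006
gripper_force: 0.0
t: 3.95
tool_pos: [0.5927, 0.2119, 0.1627]
orientation: [-3.13, 0.274, 0.0]
force: [-0.8, -0.4, -0.9]
opening: 0.0006
gripper_force: 0.0
```

```bash
for i in 1 2; do python3 -m jog '0 0 0 0.001 0;0 0 0 0 0;0 0 0 0 0;0 0 0 0 0'|grep -E 'pos|force: \['; done;  python3 -m jog '0 0 0 0.001 0;0 0 0 0 0;0 0 0 0 0;0 0 0 0 0'|grep -E 'pos|force: \['
```

```text
tool_pos: [0.5927, 0.2119, 0.1617]
force: [0.3, -0.5, 0.4]
tool_pos: [0.5927, 0.212, 0.1607]
force: [0.1, -0.2, 0.3]
tool_pos: [0.5927, 0.2119, 0.1597]
force: [0.0, 0.4, 0.7]
```

```bash
python3 -m jog '0 0 0 0.001 0;0 0 0 0 0;0 0 0 0 0'|grep -E 'pos|force: \[';  python3 -m jog '0 0 0 0.0005 0;0 0 0 0 0;0 0 0 0 0'|grep -E 'pos|force: \['; python3 -m jog '0 0 0 0.0003 0;0 0 0 0 0;0 0 0 0 0'|grep -E 'pos|force: \['
```

```text
tool_pos: [0.5927, 0.2119, 0.1586]
force: [-0.5, -0.1, -0.7]
tool_pos: [0.5928, 0.212, 0.1585]
force: [-0.6, -1.3, 3.1]
tool_pos: [0.5928, 0.212, 0.1584]
force: [-1.7, -1.3, 6.2]
```

```bash
python3 -m jog '0 0 0 0.0004 0;0 0 0 0 0;0 0 0 0 0'|grep -E 'pos|force: \[';  python3 -m jog '0 0 0 0 0;0 0 0 0 0'|grep -E 'pos|force: \['
```

```text
tool_pos: [0.5928, 0.212, 0.1584]
force: [-4.4, -1.1, 8.1]
tool_pos: [0.5928, 0.212, 0.1584]
force: [-4.6, -1.2, 8.0]
```

```bash
python3 -m jog '0 0 0 0.0002 0;0 -0.001 0 0 0;0 -0.001 0 0 0;0 0 0 0 0'|grep -E 'pos|force: \[';  python3 -m jog '0 -0.001 0 0 0;0 -0.001 0 0 0; 0 0 0 0 0'|grep -E 'pos|force: \['
```

```text
tool_pos: [0.5919, 0.2122, 0.1584]
force: [3.1, -0.9, 5.4]
tool_pos: [0.5898, 0.2126, 0.1584]
force: [2.4, -2.2, 5.6]
```

```bash
python3 -m jog '0 0 0 0.0005 0;0 -0.001 0 0 0;0 -0.001 0 0 0;0 0 0 0 0'|grep -E 'pos|force: \[';  python3 -m jog '0 -0.001 0 0 0;0 -0.001 0 0 0; 0 0 0 0 0'|grep -E 'pos|force: \['
```

```text
tool_pos: [0.5882, 0.213, 0.1584]
force: [3.6, -1.0, 7.4]
tool_pos: [0.5862, 0.2134, 0.1584]
force: [4.3, -1.3, 7.2]
```

```bash
python3 -m jog '0 0 0 0.0006 0;0 -0.001 0 0 0;0 -0.001 0 0 0;0 0 0 0 0'|grep -E 'pos|force: \[';  python3 -m jog '0 -0.001 0 0 0;0 -0.001 0 0 0; 0 0 0 0 0'|grep -E 'pos|force: \['
```

```text
tool_pos: [0.5847, 0.2137, 0.1584]
force: [3.5, -2.4, 11.2]
tool_pos: [0.5828, 0.2141, 0.1584]
force: [3.4, -1.7, 9.6]
```

```bash
python3 -m jog '0 0 0 0.0002 0;0 -0.0015 0 0 0;0 -0.0015 0 0 0;0 -0.0015 0 0 0;0 -0.0015 0 0 0'|grep -E 'pos|force: \[';  python3 -m jog '0 -0.0015 0 0 0;0 -0.0015 0 0 0; 0 -0.0015 0 0 0;0 0 0 0 0'|grep -E 'pos|force: \['
python3 - <<'E'
from h import *
from plant import robot
s=robot.read_camera("scene");c=robot.read_camera("top")
pickle.dump({"top":c,"scene":s},open("c2.pkl","wb"))
o=pickle.load(open("c1.pkl","rb"))["scene"]
f=lambda s:cv2.resize(s["color"][205:270,300:400,::-1],None,fx=8,fy=4.5,interpolation=cv2.INTER_CUBIC)
cv2.imwrite("pics/c4.png",np.vstack([f(o),f(s)]))
E
```

```text
tool_pos: [0.5773, 0.2152, 0.1584]
force: [6.5, -1.4, 8.6]
tool_pos: [0.5726, 0.2161, 0.1584]
force: [5.1, -1.0, 11.4]
```

View pics/c4.png

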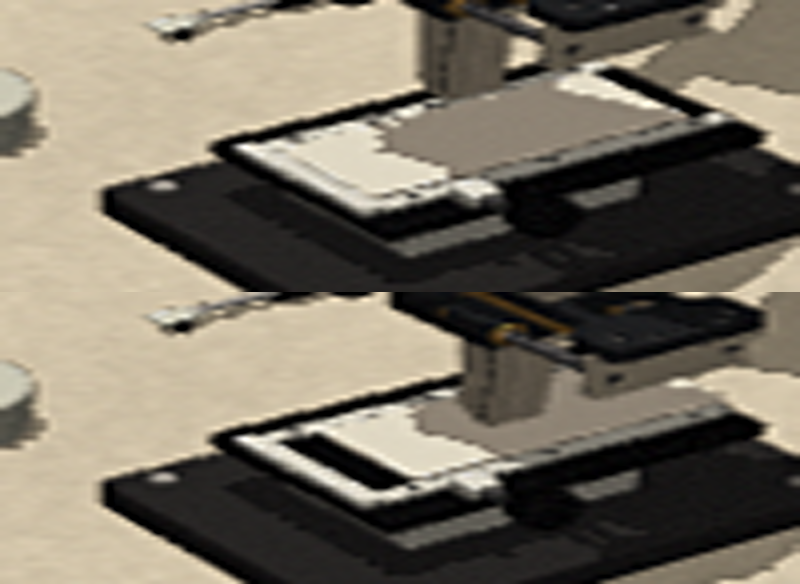

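```bash
for i in 1 2 3; do :; done; python3 -m jog '0 -0.002 0 0 0;0 -0.002 0 0 0;0 -0.002 0 0 0;0 -0.002 0 0 0'|grep -E 'pos|force: \[';  python3 -m jog '0 -0.002 0 0 0;0 -0.002 0 0 0; 0 -0.002 0 0 0;0 -0.002 0 0 0'|grep -E 'pos|force: \['
```

```text
tool_pos: [0.565, 0.2175, 0.1584]
force: [5.7, -1.4, 8.4]
tool_pos: [0.5569, 0.219, 0.1584]
force: [5.0, -0.0, 10.5]
```

```bash
python3 -m jog '0 -0.002 0 0 0;0 -0.002 0 0 0;0 -0.002 0 0 0;0 -0.002 0 0 0'|grep -E 'pos|force: \['
```

```text
tool_pos: [0.549, 0.2204, 0.1584]
force: [4.6, -1.1, 9.4]
```

```bash
python3 -m jog '0 -0.002 0 0 0;0 -0.002 0 0 0;0 -0.002 0 0 0;0 -0.002 0 0 0; 0 0 0 0 0'|grep -E 'pos|force: \['
python3 - <<'E'
from h import *
from plant import robot
s=robot.read_camera("scene");c=robot.read_camera("top")
pickle.dump({"top":c,"scene":s},open("c3.pkl","wb"))
a=cv2.resize(c["color"][150:250,205:285,::-1],None,fx=6,fy=6,interpolation=cv2.INTER_CUBIC)
b=cv2.resize(s["color"][205:305,325:405,::-1],None,fx=4,fy=6,interpolation=cv2.INTER_CUBIC)
cv2.imwrite("pics/c5.png",np.clip(np.hstack([a,b])*1.3,0,255).astype(np.uint8))
E
```

```text
tool_pos: [0.5409, 0.2219, 0.1584]
force: [3.1, -1.3, 11.0]
```

View pics/c5.png

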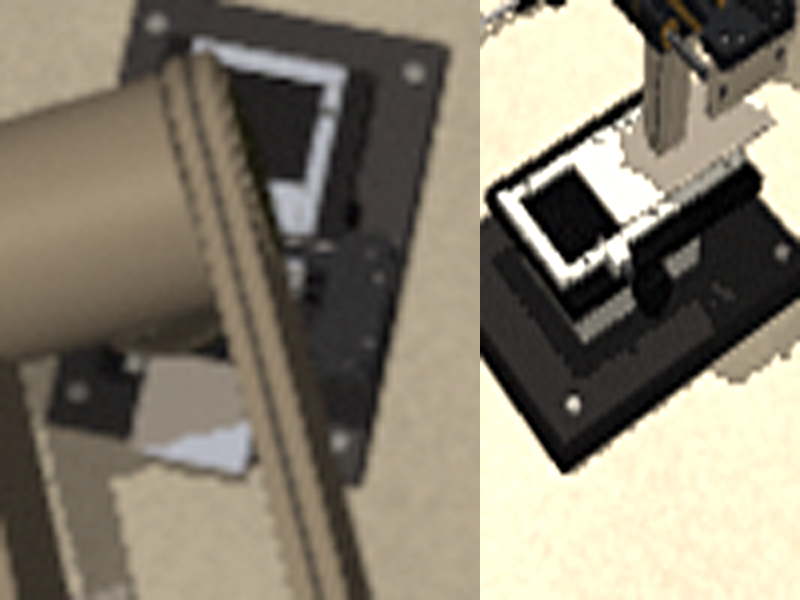

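```bash
python3 -m jog '0 -0.002 0 0 0;0 -0.002 0 0 0;0 -0.002 0 0 0;0 -0.002 0 0 0; 0 -0.002 0 0 0;0 -0.002 0 0 0'|grep -E 'pos|force: \[';python3 -m jog '0 -0.002 0 0 0;0 -0.002 0 0 0;0 -0.002 0 0 0;0 -0.002 0 0 0; 0 -0.002 0 0 0;0 -0.002 0 0 0; 0 0 0 0 0; 0 0 0 0 0'|grep -E 'pos|force: \['
```

```text
tool_pos: [0.5293, 0.2239, 0.1584]
force: [4.6, -0.0, 10.0]
tool_pos: [0.5173, 0.2261, 0.1583]
force: [3.2, -0.3, 11.0]
```

```bash
python3 -m jog '0 0 0 -0.002 0;0 0 0 -0.005 0;0 0 0 -0.015 0;0 0 0 -0.03 0;1 -0.01 0 -0.03 0;1 -0.03 0 -0.02 0;1 -0.03 0 0 0;1 -0.03 0 0 0; 1 -0.03 0 0 0; 1 -0.03 0 0 0' 35; python3 -m jog '1 -0.015 0 0 0;1 0 0 0 0;1 0 0 0 0;1 0 0 0 0'
python3 - <<'E'
from h import *
from plant import robot
s=robot.read_camera("scene");c=robot.read_camera("top")
pickle.dump({"top":c,"scene":s},open("c4.pkl","wb"))
a=cv2.resize(c["color"][150:250,200:280,::-1],None,fx=6,fy=6,interpolation=cv2.INTER_CUBIC)
b=cv2.resize(s["color"][205:305,325:405,::-1],None,fx=4,fy=6,interpolation=cv2.INTER_CUBIC)
cv2.imwrite("pics/c6.png",np.clip(np.hstack([a,b])*1.3,0,255).astype(np.uint8))
E
```

```text
t: 12.23
tool_pos: [0.3559, 0.2532, 0.2573]
orientation: [3.129, -0.274, -0.003]
force: [-0.2, 0.2, -0.3]
opening: 0.0355
gripper_force: 0.0
t: 12.57
tool_pos: [0.3434, 0.2558, 0.258]
orientation: [3.13, -0.273, -0.0]
force: [0.4, -0.1, 0.1]
opening: 0.0625
gripper_force: 0.0
```

View pics/c6.png

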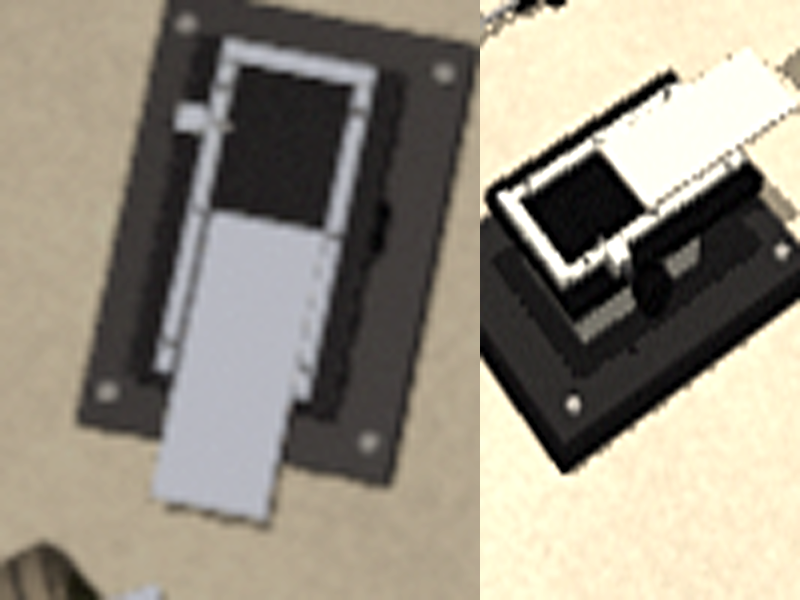

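Run:
```python
from h import *
d=pickle.load(open("c4.pkl","rb"));t=d["top"]
A=lambda P:(np.array(P)+.5)/6-.5+[200,150]
pl=[[-.075,.03,.074],[-.075,-.03,.074],[.075,.03,.074],[.075,-.03,.074]]
p,r=fit([(t,pl,A([[152,497],[268,524],[207,212],[330,237]]))],[.5,.22,-.17]);print("plate",p.round(4),r.round(1).tolist())
u=np.array([np.cos(p[2]),np.sin(p[2])])
L=ray(t,A([163,373]),.0735)[:2];R=ray(t,A([305,402]),.0735)[:2]
for e in((L+R)/2,world([.5783,.2161,-.1746],[-.09,0,.07])[0,:2]):
  print("edge",e.round(4),"along plate from centre:",((e-p[:2])@u).round(4))
base=[[.12,.085,.024],[.12,-.085,.024],[-.12,-.085,.024],[-.12,.085,.024]]
print(fit([(t,base,A([[166,-5],[480,45],[390,487],[78,425]]))],[.58,.22,-.17])[0])
```

```text
plate [ 0.5054  0.2288 -0.1824] [[-0.1, 0.5], [-0.1, -0.2], [0.9, 0.1], [-0.5, -0.4]]
edge [0.4948 0.2315] along plate from centre: -0.0109
edge [0.4897 0.2317] along plate from centre: -0.016
[ 0.57808121  0.21690465 -0.17469275]
```

```bash
python3 -m jog '1 0.03 0 0 0;1 0.03 0 0 0;1 0.03 -0.0015 0 0;1 0.03 0 0 0;1 0.013 0 0 0;1 0 0 0.03 0;1 0 0 0.03 0;1 0 0 0.015 0;1 0 0 0 0;1 0 0 0 0' 8;python3 -m jog '1 0 0 0 0;1 0 0 0 0'
```

```text
t: 13.5
tool_pos: [0.4742, 0.2336, 0.1819]
orientation: [3.128, -0.275, -0.004]
force: [-0.2, -0.3, 0.5]
opening: 0.0932
gripper_force: 0.0
t: 13.67
tool_pos: [0.4756, 0.2346, 0.185]
orientation: [-3.128, 0.274, -0.004]
force: [-0.7, -0.4, 0.4]
opening: 0.0931
gripper_force: 0.0
```

```bash
python3 -m jog '1 0 0 0.015 0;1 0 0 0.015 0;1 0 0 0.012 0;1 0 0 0 0;1 0 0 0 0;1 0 0 0 0;1 0 0 0 0';python3 -m jog '0.72 0 0 0 0;0.72 0 0 0 0;0.72 0 0 0 0;0.72 0 0 0 0' 8
```

```text
t: 14.25
tool_pos: [0.4751, 0.2346, 0.1423]
orientation: [-3.129, 0.274, -0.003]
force: [0.0, -0.3, -0.2]
opening: 0.0929
gripper_force: 0.0
t: 14.58
tool_pos: [0.4744, 0.2344, 0.1413]
orientation: [-3.129, 0.274, -0.0]
force: [0.1, -0.5, 0.5]
opening: 0.0709
gripper_force: 0.0
```

```bash
python3 -m jog '0.6 0 0 0 0;0.6 0 0 0 0;0.6 0 0 0 0;0.6 0 0 0 0' 8|tail -3; python3 -m jog '0.58 0 0 0 0;0.56 0 0 0 0;0.5 0 0 0 0; 0.5 0 0 0 0; 0.5 0 0 0 0' 8
```

```text
force: [-0.9, 4.2, -0.4]
opening: 0.0596
gripper_force: 8.0
t: 15.33
tool_pos: [0.4743, 0.2347, 0.1411]
orientation: [-3.129, 0.273, 0.0]
force: [-0.5, 6.1, -0.0]
opening: 0.0595
gripper_force: 8.0
```

```bash
python3 -m jog '0.5 0 -0.0008 0 0;0.5 0 0 0 0; 0.5 0 0 0 0' 8; python3 -m jog '0.5 0 0 0 0;0.5 0 0 0 0;0.5 0 0 0 0' 35
```

```text
t: 15.58
tool_pos: [0.4745, 0.235, 0.1411]
orientation: [3.129, -0.274, -0.0]
force: [-0.4, 1.0, 1.1]
opening: 0.0595
gripper_force: 8.0
t: 15.83
tool_pos: [0.4745, 0.2349, 0.141]
orientation: [3.129, -0.274, -0.0]
force: [-0.9, 1.0, 1.2]
opening: 0.059
gripper_force: 35.0
```

Centred and gripped. Lifting slowly.

```bash
python3 -m jog '0.5 0 0 -0.002 0;0.5 0 0 -0.003 0;0.5 0 0 -0.005 0;0.5 0 0 -0.008 0;0.5 0 0 -0.01 0;0.5 0 0 -0.01 0;0.5 0 0 -0.01 0;0.5 0 0 -0.01 0;0.5 0 0 -0.008 0;0.5 0 0 -0.004 0' ; python3 -m jog '0.5 0 0 0 0;0.5 0 0 0 0;0.5 0 0 0 0;0.5 0 0 0 0'
python3 - <<'E'
from h import *
from plant import robot
s=robot.read_camera("scene");c=robot.read_camera("top")
pickle.dump({"top":c,"scene":s},open("c5.pkl","wb"))
b=cv2.resize(s["color"][180:280,310:430,::-1],None,fx=6,fy=6,interpolation=cv2.INTER_CUBIC)
cv2.imwrite("pics/c7.png",np.clip(b*1.2,0,255).astype(np.uint8))
E
```

```text
t: 16.67
tool_pos: [0.4751, 0.2354, 0.2131]
orientation: [-3.129, 0.274, -0.003]
force: [-0.6, -0.3, -1.5]
opening: 0.0589
gripper_force: 35.0
t: 17.0
tool_pos: [0.474, 0.2349, 0.2102]
orientation: [3.129, -0.274, -0.002]
force: [0.0, -1.0, -2.4]
opening: 0.0589
gripper_force: 35.0
```

View pics/c7.png

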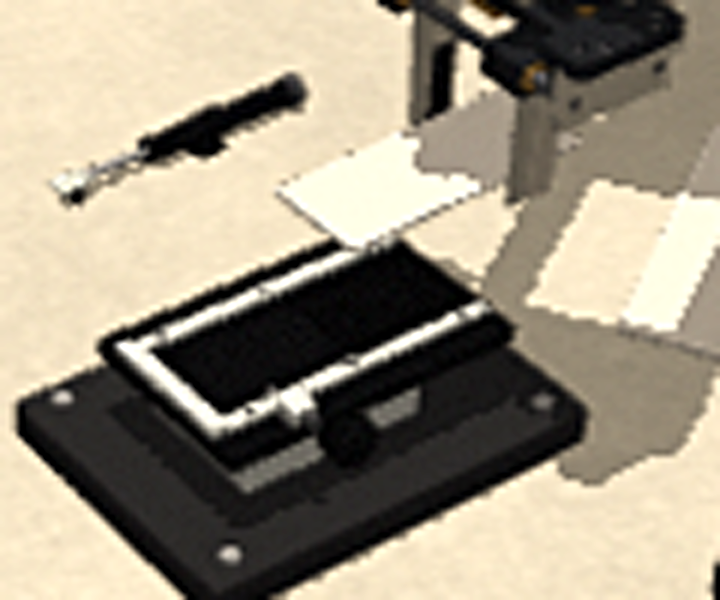

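```bash
cat > sil.py <<'E'
from h import *
from scipy.optimize import minimize
d=pickle.load(open("c0.pkl","rb"))
K=6
def prep(c,box):
    u0,v0,u1,v1=box
    g=cv2.cvtColor(c["color"][v0:v1,u0:u1],cv2.COLOR_RGB2GRAY)
    b=cv2.resize(g,None,fx=K,fy=K,interpolation=cv2.INTER_CUBIC)
    th,_=cv2.threshold(b,0,255,cv2.THRESH_OTSU);return (b<th).astype(np.uint8),th
def cost(p,c,m,box,dims,cut):
    hx,hy,h=dims
    V=world(p,[[x,y,z] for x in(-hx,hx) for y in(-hy,hy) for z in(0,h)])
    uv=((proj(c,V)-[box[0],box[1]]+.5)*K-.5)
    r=np.zeros_like(m);cv2.fillConvexPoly(r,cv2.convexHull(np.round(uv*16).astype(np.int32)),1,shift=4)
    W=world(p,[[-.14,.12,.0],[-.14,-.12,.0],[cut,-.12,.0],[cut,.12,0.]])
    q=((proj(c,W)-[box[0],box[1]]+.5)*K-.5)
    k=np.zeros_like(m);cv2.fillConvexPoly(k,np.round(q*16).astype(np.int32),1,shift=4)
    return float(((m!=r)&(k>0)).sum())/K/K
def run(views,dims,cut,x0):
    f=lambda p:sum(cost([p[0],p[1],p[2]],c,m,b,dims,cut) for c,m,b in views)
    s=np.array(x0)+np.array([[0,0,0],[.008,0,0],[0,.008,0],[0,0,.04]])
    r=minimize(f,x0,method="Nelder-Mead",options=dict(initial_simplex=s,xatol=1e-5,fatol=.01));return r.x.round(4),round(r.fun,1)
if __name__=="__main__":
    bt=(335,130,415,235);bs=(225,165,315,230)
    mt,a=prep(d["top"],bt);ms,b=prep(d["scene"],bs);print(a,b)
    T=(d["top"],mt,bt);S=(d["scene"],ms,bs)
    for n,v in(("top",[T]),("scene",[S]),("both",[T,S])):print("box",n,run(v,(.1,.068,.03),.085,[.586,-.19,-.13]))
    bt=(205,140,290,240);bs=(305,210,415,290)
    mt,a=prep(d["top"],bt)
    m=mt.copy();m=cv2.morphologyEx(m,cv2.MORPH_CLOSE,np.ones((1,1)))
    cn,_=cv2.findContours(m,cv2.RETR_EXTERNAL,cv2.CHAIN_APPROX_NONE);m[:]=0;cv2.drawContours(m,[max(cn,key=cv2.contourArea)],-1,1,-1)
    print("stage",run([(d["top"],m,bt)],(.12,.085,.024),.125,[.578,.216,-.17]))
    # plate in hand, scene
    e=pickle.load(open("c5.pkl","rb"))["scene"];S=lambda P:(np.array(P)+.5)/6-.5+[310,180]
    x=np.array([.474,.2349]);ux=np.array([.9848,-.1737]);uy=np.array([.1737,.9848])
    P=lambda q:[[*(x+ux*q[0]+uy*(y+q[2])),q[1]] for y in(-.03,.03)]
    ob=S([[278,190],[360,250]])
    r=least_squares(lambda q:(proj(e,P(q))-ob).ravel(),[.106,.143,0]);print("rear edge ahead of tcp,z,lat",r.x.round(4),r.fun.round(2))
E
python3 sil.py
```

```text
101.0 124.0
box top (array([ 0.5876, -0.1907, -0.1363]), np.float64(41.1))
box scene (array([ 0.5915, -0.1919, -0.1383]), np.float64(11.7))
box both (array([ 0.588 , -0.191 , -0.1377]), np.float64(78.8))
stage (array([ 0.579 ,  0.2174, -0.1823]), np.float64(49.4))
rear edge ahead of tcp,z,lat [0.1245 0.1602 0.0225] [ 0.13 -0.17 -0.13  0.17]
```

```bash
python3 -m jog '0.5 0 0 0 -1.1;0.5 0 0 0 -1.1;0.5 0.0025 0.007 0 0;0.5 0.005 0.014 0 0;0.5 0.007 0.02 0 0;0.5 0.007 0.02 0 0;0.5 0.007 0.02 0 0;0.5 0.007 0.02 0 0;0.5 0.007 0.02 0 0;0.5 0.007 0.02 0 0'|grep pos;python3 -m jog '0.5 0.007 0.02 0 0;0.5 0.007 0.02 0 0;0.5 0.007 0.02 0 0;0.5 0.007 0.02 0 0;0.5 0.007 0.02 0 0;0.5 0.007 0.02 0 0;0.5 0.007 0.02 0 0;0.5 0.007 0.02 0 0;0.5 0.007 0.02 0 0;0.5 0.007 0.02 0 0'|grep pos;python3 -m jog '0.5 0.007 0.02 0 0;0.5 0.006 0.016 0 0;0.5 0.0035 0.008 0 0;0.5 0 0 0 0;0.5 0 0 0 0;0.5 0 0 0 0;0.5 0 0 0 0;0.5 0 0 0 0'
```

```text
tool_pos: [0.5045, 0.0872, 0.2111]
tool_pos: [0.5465, -0.1205, 0.211]
t: 19.43
tool_pos: [0.5569, -0.1638, 0.2111]
orientation: [-3.134, 0.212, 0.0]
force: [0.5, 0.1, -1.5]
opening: 0.0591
gripper_force: 35.0
```

```bash
python3 -m jog '0.5 0.001 0.007 0 0;0.5 0.001 0.008 0 0;0.5 0.0006 0.0067 0 0;0.5 0 0 0.012 0;0.5 0 0 0.018 0;0.5 0 0 0.018 0;0.5 0 0 0.018 0;0.5 0 0 0.012 0;0.5 0 0 0.004 0;0.5 0 0 0 0'|grep pos;python3 -m jog '0.5 0 0 0 0;0.5 0 0 0 0;0.5 0 0 0 0'
python3 - <<'E'
from h import *
from plant import robot
s=robot.read_camera("scene");c=robot.read_camera("top")
pickle.dump({"top":c,"scene":s},open("c6.pkl","wb"))
a=cv2.resize(c["color"][140:230,335:400,::-1],None,fx=6,fy=6,interpolation=cv2.INTER_CUBIC)
b=cv2.resize(s["color"][160:250,235:315,::-1],None,fx=5,fy=6,interpolation=cv2.INTER_CUBIC)
cv2.imwrite("pics/c8.png",np.clip(np.hstack([a,b])*1.5,0,255).astype(np.uint8))
E
```

```text
tool_pos: [0.5556, -0.1863, 0.1271]
t: 20.52
tool_pos: [0.5575, -0.187, 0.1305]
orientation: [3.134, -0.213, 0.003]
force: [-0.0, 0.6, -1.2]
opening: 0.059
gripper_force: 35.0
```

View pics/c8.png

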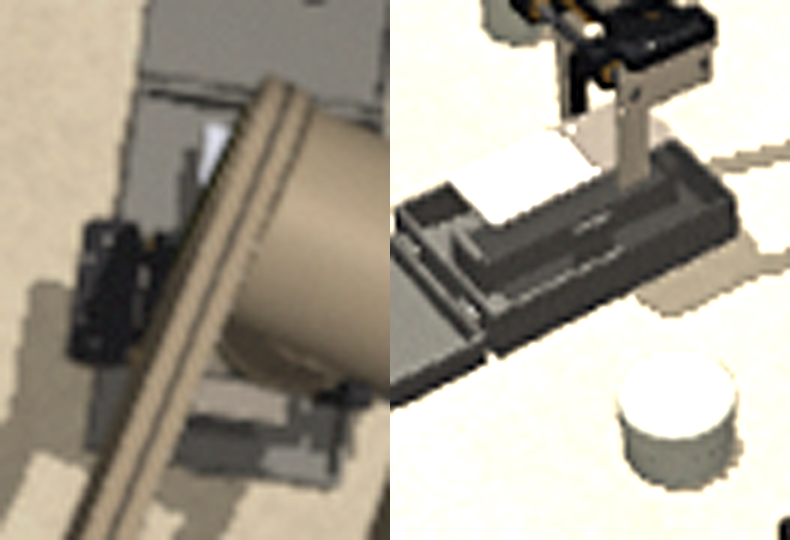

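Run:
```python
from h import *
from plant import robot
print(robot.read_state()["tool_pos"])
d=pickle.load(open("c6.pkl","rb"));s,t=d["scene"],d["top"]
S=lambda P:((np.array(P)-[390,0])+.5)/np.array([5,6])-.5+[235,160]
T=lambda P:(np.array(P)+.5)/6-.5+[335,140]
for c,q,b in((s,S([[447,185],[492,224]]),(.5915,-.1919,-.138)),(t,T([[206,124],[206,124]]),(.5876,-.1907,-.1363))):
  u=np.array([np.cos(b[2]),np.sin(b[2])]);n=np.array([-u[1],u[0]])
  for z in(.0605,.0635,.0665):
    for k in q:
      w=ray(c,k,z)[:2]-b[:2];print(z,(w@u).round(4),(w@n).round(4))
```

```text
[ 0.55723433 -0.186862    0.13015739]
0.0605 0.0782 -0.0235
0.0605 0.0741 0.0288
0.0635 0.0803 -0.0194
0.0635 0.0762 0.0327
0.0665 0.0824 -0.0154
0.0665 0.0783 0.0365
0.0605 0.0778 0.0311
0.0605 0.0778 0.0311
0.0635 0.0772 0.0314
0.0635 0.0772 0.0314
0.0665 0.0767 0.0317
0.0665 0.0767 0.0317
```

```bash
python3 -m jog '0.5 -0.0015 0 0.006 0;0.5 0 0 0.008 0;0.5 0 0 0.005 0;0.5 0 0 0 0;0.5 0 0 0 0;0.5 0 0 0 0;0.5 0 0 0 0;0.5 0 0 0 0'|grep -E 'pos|force: \[';python3 -m jog '0.5 0 0 0.002 0;0.5 0 0 0 0;0.5 0 0 0 0;0.5 0 0 0 0'|grep -E 'pos|force: \['
```

```text
tool_pos: [0.5554, -0.1865, 0.1104]
force: [0.5, -0.4, -2.1]
tool_pos: [0.5551, -0.1864, 0.108]
force: [0.7, 0.3, -1.4]
```

```bash
python3 -m jog '0.5 0 0 0.002 0;0.5 0 0 0 0;0.5 0 0 0 0;0.5 0 0 0 0'|grep -E 'pos|force: \[';python3 -m jog '0.5 0 0 0.002 0;0.5 0 0 0 0;0.5 0 0 0 0;0.5 0 0 0 0'|grep -E 'pos|force: \[';python3 -m jog '0.5 0 0 0.0015 0;0.5 0 0 0 0;0.5 0 0 0 0;0.5 0 0 0 0'|grep -E 'pos|force: \['
```

```text
tool_pos: [0.5551, -0.1864, 0.106]
force: [-0.1, -0.0, -1.9]
tool_pos: [0.5551, -0.1864, 0.1039]
force: [0.2, 0.0, -1.3]
tool_pos: [0.5551, -0.1864, 0.1025]
force: [-0.0, -0.2, -1.6]
```

```bash
for i in 1; do python3 -m jog '0.5 0 0 0.001 0;0.5 0 0 0 0;0.5 0 0 0 0'|grep -E 'pos|force: \[';python3 -m jog '0.5 0 0 0.001 0;0.5 0 0 0 0;0.5 0 0 0 0'|grep -E 'pos|force: \[';python3 -m jog '0.5 0 0 0.001 0;0.5 0 0 0 0;0.5 0 0 0 0'|grep -E 'pos|force: \[';done
```

```text
tool_pos: [0.5551, -0.1864, 0.1015]
force: [0.5, 0.1, -0.3]
tool_pos: [0.5552, -0.1865, 0.1006]
force: [-0.0, -0.2, -0.7]
tool_pos: [0.5553, -0.1867, 0.0997]
force: [0.7, -1.4, -2.0]
```

```bash
python3 -m jog '0.5 0 0 0.0008 0;0.5 0 0 0 0;0.5 0 0 0 0'|grep -E 'pos|force: \[';python3 -m jog '0.5 0 0 0.0008 0;0.5 0 0 0 0;0.5 0 0 0 0'|grep -E 'pos|force: \['
```

```text
tool_pos: [0.5554, -0.1867, 0.0989]
force: [1.5, -2.3, -1.0]
tool_pos: [0.5554, -0.1867, 0.0981]
force: [3.0, -4.6, -0.4]
```

```bash
python3 -m jog '0.5 0.0005 0.0006 0 0;0.5 0 0 0 0;0.5 0 0 0.0004 0;0.5 0 0 0 0'|grep -E 'pos|force: \[';python3 -m jog '0.5 0 0 0.0005 0;0.5 0 0 0 0;0.5 0 0 0 0'|grep -E 'pos|force: \['
```

```text
tool_pos: [0.5555, -0.1869, 0.0974]
force: [0.8, -0.9, -0.6]
tool_pos: [0.5555, -0.1869, 0.0971]
force: [0.6, 0.8, 1.5]
```

```bash
python3 -m jog '0.5 0 0 0.0003 0;0.5 0 0 0 0;0.5 0 0 0 0'|grep -E 'pos|force: \[';python3 -m jog '0.5 0 0 0.0003 0;0.5 0 0 0 0;0.5 0 0 0 0' 8|grep -E 'pos|force: \['
```

```text
tool_pos: [0.5555, -0.1869, 0.097]
force: [-2.5, 1.0, 5.3]
tool_pos: [0.5556, -0.1869, 0.0968]
force: [-2.1, 1.1, 6.6]
```

Seated: the contact height matches the seat. Releasing with a small opening, then straight up.

```bash
python3 -m jog '0.65 0 0 0 0;0.68 0 0 0 0;0.72 0 0 0 0;0.75 0 0 0 0;0.75 0 0 0 0'|grep -E 'pos|force: \[|open';python3 -m jog '0.75 0 0 -0.005 0;0.75 0 0 -0.01 0;0.75 0 0 -0.02 0;0.75 0 0 -0.03 0;0.75 0 0 -0.03 0;0.75 0 0 -0.03 0;0.75 -0.03 0 0 0;0.75 -0.035 0 0 0;0.75 -0.035 0 0 0;0.75 -0.035 0 0 0'|grep -E 'pos|force: \[';python3 -m jog '0.75 -0.03 0 0 0;0.75 0 0 0 0;0.75 0 0 0 0;0.75 0 0 0 0'|grep -E 'pos|force: \['
python3 - <<'E'
from h import *
from plant import robot
s=robot.read_camera("scene");c=robot.read_camera("top")
pickle.dump({"top":c,"scene":s},open("c7.pkl","wb"))
for n,c,(u0,v0,u1,v1) in(("top",c,(335,130,415,235)),("scene",s,(225,165,315,230))):
    g=cv2.cvtColor(c["color"],cv2.COLOR_RGB2GRAY)[v0:v1,u0:u1]
    o=cv2.cvtColor(pickle.load(open("c0.pkl","rb"))[n]["color"],cv2.COLOR_RGB2GRAY)[v0:v1,u0:u1]
    m=cv2.resize(g,None,fx=4,fy=4,interpolation=cv2.INTER_CUBIC).astype(int)-cv2.resize(o,None,fx=4,fy=4,interpolation=cv2.INTER_CUBIC)
    m=(m>40).astype(np.uint8);cn,_=cv2.findContours(m,0,2);k=max(cn,key=cv2.contourArea)
    q=cv2.boxPoints(cv2.minAreaRect(k)) if n=="top" else cv2.approxPolyDP(k,8,True)[:,0]
    W=np.array([ray(c,(p+.5)/4-.5+[u0,v0],.030)[:2] for p in q]);print(n,W.round(4).tolist(),W.mean(0).round(4))
    if len(W)==4:print("sides",[np.linalg.norm(W[i]-W[i-1]).round(4) for i in range(4)])
E
```

```text
tool_pos: [0.5554, -0.187, 0.0962]
force: [0.3, -0.0, 0.5]
opening: 0.0694
tool_pos: [0.4207, -0.1685, 0.2225]
force: [0.3, -0.4, 1.3]
tool_pos: [0.3929, -0.1651, 0.2228]
force: [0.3, 0.4, 0.6]
top [[0.5171, -0.1506], [0.6671, -0.1719], [0.6591, -0.2329], [0.5091, -0.211]] [ 0.5881 -0.1916]
sides [np.float64(0.0609), np.float64(0.1515), np.float64(0.0615), np.float64(0.1516)]
scene [[0.5177, -0.1537], [0.5141, -0.2124], [0.6587, -0.231], [0.6671, -0.1675]] [ 0.5894 -0.1912]
sides [np.float64(0.15), np.float64(0.0588), np.float64(0.1458), np.float64(0.064)]
```

The release checks out by measurement: the plate's centre is within about 1 mm of the box's centre, its yaw matches, and it touched down at seat height. Handing in.

```bash
python3 -c "
from plant import robot
print(robot.close_job())"
```

```text
the job is handed in; nothing more can be done
None
```

The plate was slid out, pinched, carried level, set down in the box's pocket and released, then the job was handed in; the cameras put its centre about 1 mm from the box's measured centre, but no verdict came back.

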